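Set the height stop to the sound porcelain scroll weight

TASK

One of a pair of porcelain scroll weights is broken and will be rebuilt to the height of the sound one. Lay the sound, full-length weight flat on the base plate of the stop stand with one end under the stop rod, slowly lower the rod by feel until its foot rests on the porcelain with only a light touch (it chips if pressed hard), then push the clamp lever all the way down to lock the rod there. Leave the weight lying under the locked stop, and do not disturb anything else on the bench.

Things in the scene. Friction and masses are not known exactly. Their poses are not given: they have to be found in the camera images.
- stand: Fixed stop stand. Origin: bench level (+-3 mm, jacked feet) right under the stop rod's vertical axis; z up, x from the rod to the column, y to the clamp lever's side. Flat steel base plate x -65..145, y -105..105 mm, upper face 35 mm over the origin. Column 30 mm diameter at x 110, top at 275 mm. The -y side is open: a long piece can be brought in under the rod from there.
- nose (a point): Centre of the stand's grey nose, the 44 mm square, 50 mm high block in which the stop rod slides, at the end of the 34 mm wide arm from the column. It is 155 mm over the stand's origin. Axes as the stand's.
- plate_spot (a point): Point of the base plate's upper face right under the stop rod's axis; axes as the stand's.
- stop_top (a point): Centre of the flat top of the knurled knob (26 mm diameter, 18 high) on the 12 mm stop rod. Slack, the rod slides up or down only, stays where left, 2 to 4 N drag downwards, 44 mm of travel in all. Its foot, 20 mm wide with a rubber face that gives 1 mm in 12 N, is a screw set differently each time: its face lies 156 to 173 mm below this point, at first 42 to 61 mm over the plate.
- clamp_lever (a joint): Clamp lever angle: 0 slack (out to the stand's +y, 35 degrees up) to 1.1 rad at its end stop (28 degrees below level, locked). Starts at 0 to 0.2 and stays where left. Turns about the stand's x axis direction through y 0, 155 mm over the stand's origin; the lever bar lies at x -40 mm, in front of the nose. Takes 2 to 5 N at its ball; near the end its screw grips the rod.
- lever_ball (a point): Centre of the black ball (18 mm diameter) at the end of the clamp lever, 85 mm from its turning axis; the lever is a 9 mm thick dark steel bar. Pressing down on it from above turns the lever.
- weight_centre (a point): Centre (half-way up) of the sound scroll weight: unbroken white porcelain bar with a thin blue band near each end, 130 mm long (x axis), 32 wide (y), 20 to 21 high (hand-made), 150 to 230 g, lying flat on the bench to the right of the stand; both ends alike. Its broken twin lies near by in two pieces (about 80 and 50 mm, rough cream ends): not to be used.
There are look-alikes about, which are no part of the job. What is shaped like the part that bears weight_centre but black, green or pink is not meant.

How it is judged (in metres and radians):
On the way, in this order (a step that is already met when the one before it is completed fails the run):
1. the sound weight lies flat on the base plate under the stop rod, the rod not yet touching it (angle between weight_centre's own z axis and vertical below 0.06 rad and z of weight_centre in the frame of plate_spot between 0.007 and 0.0135 m and y of stop_top in the frame of weight_centre between -0.012 and 0.012 m and x of stop_top in the frame of weight_centre between -0.06 and 0.06 m and contact force between stand and weight above 0.3 N and contact force between stop_rod and weight below 0.1 N), for 0.2 s.
2. with the clamp still slack the stop's foot has been lowered on to the weight (angle between weight_centre's own z axis and vertical below 0.06 rad and z of weight_centre in the frame of plate_spot between 0.007 and 0.0135 m and y of stop_top in the frame of weight_centre between -0.012 and 0.012 m and x of stop_top in the frame of weight_centre between -0.06 and 0.06 m and contact force between stop_rod and weight above 0.5 N and value of joint clamp_lever below 0.45 rad), for 0.2 s.
3. the clamp lever is pushed all the way down while the foot rests on the weight (value of joint clamp_lever above 1 rad and contact force between stop_rod and weight above 0.3 N), for 0.2 s.
At the end, for the whole second after the job is handed in: The sound weight lies at rest flat (within 0.06 rad) on the base plate, the stop rod's axis within 12 mm of its long centre line and at least 5 mm inside its end; the stop's foot bears on it (contact of more than 0.3 N) and the clamp lever is fully down (beyond 1.0 rad) (all of step 3 and angle between weight_centre's own z axis and vertical below 0.06 rad and z of weight_centre in the frame of plate_spot between 0.007 and 0.0135 m and y of stop_top in the frame of weight_centre between -0.012 and 0.012 m and x of stop_top in the frame of weight_centre between -0.06 and 0.06 m and linear speed of weight below 0.01 m/s); the robot touches nothing.
It fails at once if the stop is pressed on to the porcelain with more than 12 N (contact force between stop_rod and weight above 12 N).
It fails at once if the weight is dropped or slammed on to the stand (faster than 0.5 m/s within 20 mm of the base plate) (linear speed of weight above 0.5 m/s and z of weight_centre in the frame of plate_spot below 0.03 m and horizontal distance between weight_centre and plate_spot below 0.15 m).
It fails at once if a piece of the broken weight is moved by more than 25 mm (distance of any of broken_long, broken_short from where it was at the start of the episode above 0.025 m).
It fails at once if another thing on the bench (bottles, jar, brush, bowl) is moved by more than 25 mm (distance of any of amber_a, amber_b, glue, paint_jar, brush, bowl from where it was at the start of the episode above 0.025 m).
It also fails if it takes over 61 s, if anything falls off the work surface, if the arm or the gripper's body presses on something with over 40 N, if the wrist force passes 120 N, or if a joint passes its speed limit or range.

ROBOT

A 6-joint arm with a two-finger parallel gripper is mounted at the origin on the work surface. World frame = base frame: x ahead of the robot, y to its left, z up, the work surface at z = 0. Lengths are in mm, angles in rad, forces in N, time in s.
With the tool pointing down it reaches from about 300 to 775 mm from the base axis. Payload 14.6 kg.
Tool frame: the origin (TCP) lies on the centre line of the jaws, within the pads' length; the fingertips stand 19 mm ahead of it and the grasp point (between the pads) is the TCP (bot.tip_reach is the distance from the TCP to the fingertips, in mm); y points along the fingers, x is the direction in which the jaws open and shut, and the axes are right-handed (so a half turn about y gives the same grasp; the last joint's range is limited). The gripper opens to 85 mm and grips with 20 to 120 N. Pads are 22 mm wide; open, the fingers measure 114 mm over their backs; the gripper's body (76 mm by 85 mm) begins 54 mm behind the grasp point. The pads swing forward as they close: fully open they stand 13 mm farther back than shut.
Start: joints at [-1.276, 0.3, 1.521, -0, 1.321, -0.067], TCP at [194.67, -514.386, 250.281] pointing down, gripper open.
Joint ranges: [-3.03, 3.03], [-0.79, 2.21], [0.23, 2.52], [-1.04, 4.18], [0, 3.07], [-2.55, 2.55]. Speed limits (rad/s): [2.22, 2.22, 2.57, 3.14, 3.14, 3.14].

INTERFACE

Orientations are given as a unit quaternion [w, x, y, z].
In Python, from rig import bot gives the robot as it stands. Calls block until the motion is done:
- bot.move_to(position, orientation): joint-space move of the TCP to a pose.
- bot.servo_line(position, attitude=None, speed=150, until_force=None): straight line of the TCP; attitude=None keeps the orientation; speed is the mean speed in mm/s. With until_force (N) it stops when the force on the tool has changed by that much, and returns True; else False.
- bot.move_joints(angles): joint-space move.
- bot.move_gripper(opening, grip_force=None): finger opening in mm; grip_force is the grip in N (None keeps the last); returns when the fingers have stopped.
- bot.dwell(seconds).
- bot.ik(position, orientation): joint angles nearest the present ones, or None.
- bot.read_state(): the state.
- bot.read_camera(name): name is "side" or "top" or "wrist"; returns a dict with "image" (384x512x3 uint8, blue, green, red), "depth" (384x512 float32, mm along the optical axis (not along the pixel's ray), 0 where there is no reading), "fovy" (degrees; the focal length in pixels is half the picture's height over the tangent of half this angle, whatever the lens; pixels are square), "cx", "cy" (the principal point, pixels), "eye" and "attitude" of the camera in the world; the wrist camera has in their place "mount" (4x4, takes a point from camera to tool coordinates, whose origin is the TCP and whose axes are the tool frame's). Camera axes: x right, y down, z forward; pixel columns grow to the right and rows downward; lengths in mm; the calibration is good to about 2 mm. A picture is of the moment at which its call begins: read the wrist's pose just before it.
A pose or a line that the arm cannot do raises bot.MotionError and nothing moves.
- bot.finish_job(): hands the job in, once; it reports no verdict.
The state is a dict: "clock": time; "joint_positions": joint angles; "qvel": joint speeds; "effort": joint torques, N m; "ee_pos": TCP position; "tool_rot": TCP orientation; "ft_force": force on the tool from outside, world axes, zero at the start; "moment": the same for the moment, N m; "grip_width": finger opening in mm.
Only numpy, scipy, OpenCV 4.12 (cv2) and the standard library are available. Lean on these libraries where they do the work, as an engineer would, in place of code of your own. Each camera call takes 0.05 s, during which the arm holds its last target.

## Working session

There is one attempt and no reset: what is moved stays moved. The work goes in short steps, each a Python script; the robot and the scene stay as the last script left them, time stands still between calls to the robot, and variables do not carry over. Pictures are saved under pics/ and viewed, and the job is handed in when it is done.

```bash
mkdir -p pics; ls
cat > h.py <<'E'
from rig import bot
import numpy as np, cv2
from scipy.spatial.transform import Rotation as R
def q2R(q): return R.from_quat([q[1],q[2],q[3],q[0]]).as_matrix()
def R2q(M):
    a=R.from_matrix(M).as_quat(); return [float(a[3]),float(a[0]),float(a[1]),float(a[2])]
def K(c):
    h=c["image"].shape[0]; return h/2/np.tan(np.radians(c["fovy"])/2)
def shot(name,tag):
    s=bot.read_state(); c=bot.read_camera(name); cv2.imwrite(f"pics/{tag}.png",c["image"])
    if "mount" in c:
        T=np.eye(4);T[:3,:3]=q2R(s["tool_rot"]);T[:3,3]=s["ee_pos"]; M=T@np.array(c["mount"])
        c["Rw"]=M[:3,:3];c["ew"]=M[:3,3]
    else:
        c["Rw"]=q2R(c["attitude"]);c["ew"]=np.array(c["eye"])
    import pickle; pickle.dump(c,open(f"pics/{tag}.pkl","wb"))
    return c
def load(tag):
    import pickle; return pickle.load(open(f"pics/{tag}.pkl","rb"))
def ray(c,u,v):
    f=K(c); d=c["Rw"]@np.array([(u-c["cx"])/f,(v-c["cy"])/f,1.0]); return c["ew"],d
def onplane(c,u,v,z):
    e,d=ray(c,u,v); return e+d*(z-e[2])/d[2]
def cloud(c):
    f=K(c);D=c["depth"];v,u=np.mgrid[:D.shape[0],:D.shape[1]]
    P=np.stack([(u-c["cx"])/f*D,(v-c["cy"])/f*D,D],-1)@c["Rw"].T+c["ew"]
    P[D<=0]=np.nan; return P
def proj(c,p):
    q=c["Rw"].T@(np.asarray(p)-c["ew"]); f=K(c); return q[0]/q[2]*f+c["cx"],q[1]/q[2]*f+c["cy"]
E
python3 - <<'E'
from h import *
for n in ("side","top","wrist"):
    c=shot(n,n+"0"); print(n,c["fovy"],c["ew"],c["cx"],c["cy"],K(c)); print(c["Rw"].round(3))
print(bot.read_state(),bot.tip_reach)
E
```

```text
pics
side 55.21834106440255 [260.2736829  584.05053694 641.55378582] 253.59199957539985 192.8834273289958 367.1189993532941
[[-0.951 -0.166  0.259]
 [-0.308  0.53  -0.79 ]
 [-0.006 -0.831 -0.556]]
top 55.2003681058368 [ 375.47499599  -59.51317859 1015.92854071] 256.15301449788143 199.57215528939682 367.25925339950305
[[ 0.027 -0.992  0.12 ]
 [-1.    -0.028 -0.008]
 [ 0.011 -0.12  -0.993]]
wrist 70.12132851691399 [ 255.55049139 -490.91138948  372.92671746] 251.74036263292373 192.05045567904025 273.5874347976278
[[ 0.355 -0.902 -0.246]
 [-0.935 -0.343 -0.092]
 [-0.001  0.263 -0.965]]
{'clock': 0.15, 'joint_positions': array([-1.27561097e+00,  3.00331562e-01,  1.52144519e+00, -2.67439880e-05,
        1.32069835e+00, -6.65900782e-02]), 'qvel': array([ 0.00069468, -0.00235226, -0.00315192, -0.00313755, -0.00264343,
       -0.00153813]), 'effort': array([ 2.12217477e-03, -5.43665457e+01, -3.61878204e+01,  4.44592195e-05,
        3.20579267e-03, -1.16445878e-05]), 'ee_pos': array([ 194.6134099 , -514.24215305,  249.85534403]), 'tool_rot': array([ 0.58198174, -0.58160807,  0.40213881, -0.40163875]), 'ft_force': array([-0.32396405, -0.20376124,  0.00807706]), 'moment': array([-0.04115356,  0.02160195,  0.04742878]), 'grip_width': 85.66701043779582} 19.0
```

View pics/side0.png

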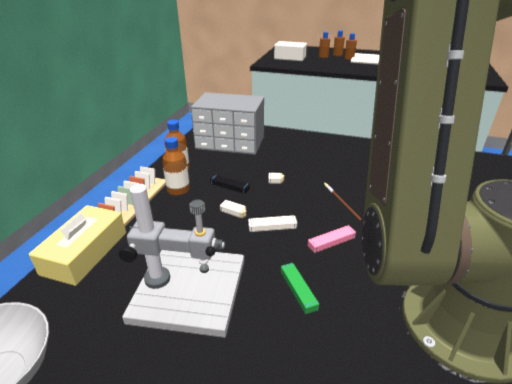

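View pics/top0.png

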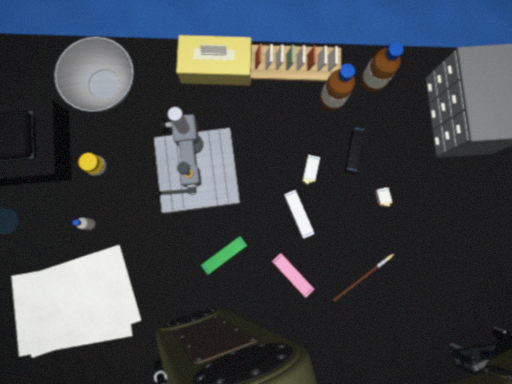

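View pics/wrist0.png

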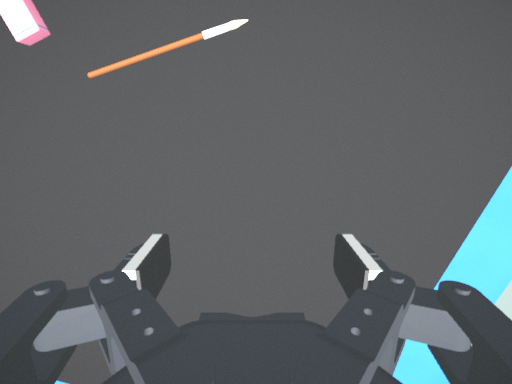

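The top view shows these candidates: a white bar at (299,214), broken pieces at (311,169) and (384,197), and black (355,150), green (224,255) and pink (293,275) look-alikes. I choose the full-length white bar at (299,214) and check it in a close crop.

Run:
```python
from h import *
c=load("top0");s=load("side0")
a=cv2.resize(c["image"][150:250,270:400],None,fx=4,fy=4,interpolation=cv2.INTER_CUBIC)
b=cv2.resize(c["image"][100:220,150:245],None,fx=4,fy=4,interpolation=cv2.INTER_CUBIC)
d=cv2.resize(s["image"][175:330,110:250],None,fx=4,fy=4,interpolation=cv2.INTER_CUBIC)
cv2.imwrite("pics/c_w.png",a);cv2.imwrite("pics/c_s.png",b);cv2.imwrite("pics/c_d.png",cv2.resize(d,(540,598)))
g=c["image"].min(2); m=(g>150).astype(np.uint8); m[:150]=0;m[250:]=0;m[:,:270]=0;m[:,400:]=0
for k in cv2.findContours(m,0,2)[0]:
    if cv2.contourArea(k)<20: continue
    P=np.array([onplane(c,*(p[0]),20)[:2] for p in k],np.float32)
    print(cv2.minAreaRect(k),cv2.minAreaRect(P))
P=cloud(c)
print(P[214,299],P[214,230],P[170,215])
```

```text
((298.9565124511719, 213.66885375976562), (47.9269905090332, 12.111735343933105), 66.57130432128906) ((461.2003173828125, -184.38638305664062), (130.14108276367188, 33.14324951171875), 24.371353149414062)
((384.176513671875, 196.2058868408203), (16.97749137878418, 11.884245872497559), 75.96376037597656) ((515.2476806640625, -418.1551208496094), (45.882957458496094, 33.02547836303711), 13.340706825256348)
((310.8846130371094, 169.07693481445312), (11.963083267211914, 27.26013946533203), 11.309932708740234) ((585.4021606445312, -216.03756713867188), (33.00699234008789, 77.0751724243164), 79.31088256835938)
[ 459.71940082 -184.53287525   21.59683207] [456.14172832   4.07376117   1.16544173] [572.41296703  47.10203321  32.69900059]
```

View pics/c_w.png

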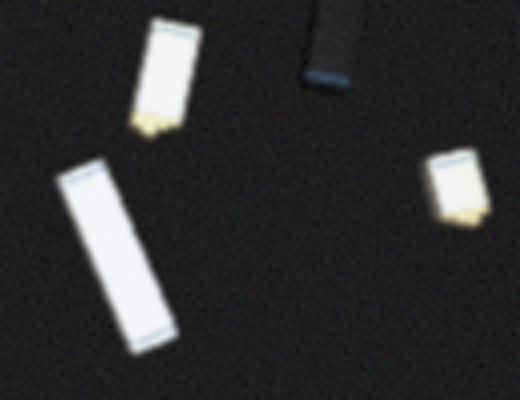

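View pics/c_s.png

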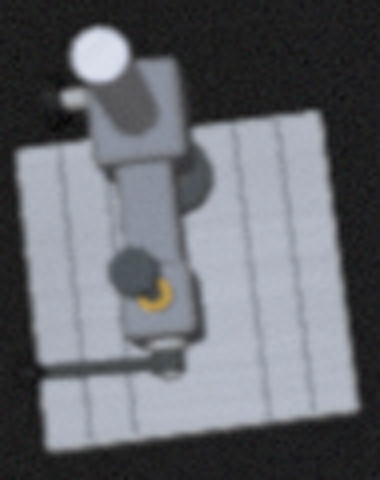

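View pics/c_d.png

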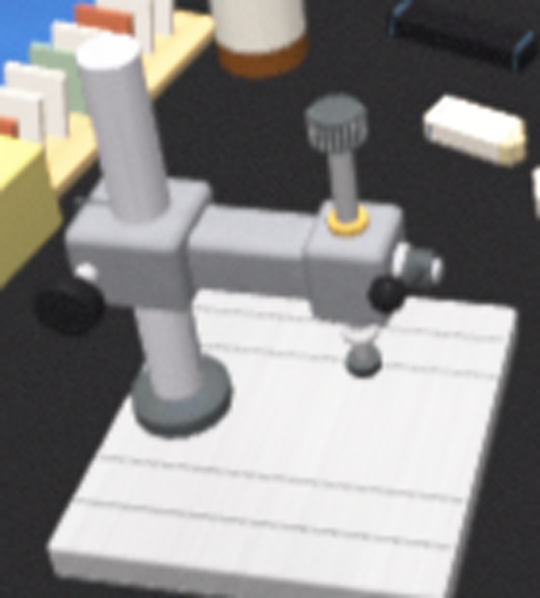

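Crop confirms it: the bar at (299,214) is unbroken, 130 x 33 mm, with both blue bands. The other two have cream broken ends. Now I'll measure the stand.

Run:
```python
from h import *
c=load("top0");s=load("side0")
for c,n in ((c,"top"),(s,"side")):
    P=cloud(c); z=P[...,2]
    reg=(P[...,0]>380)&(P[...,0]<720)&(P[...,1]>-30)&(P[...,1]<240)
    m=reg&(z>28)&(z<42)
    pts=P[m][:,:2].astype(np.float32)
    k=cv2.morphologyEx(m.astype(np.uint8),cv2.MORPH_OPEN,np.ones((3,3)))
    cs=cv2.findContours(k,0,2)[0]; big=max(cs,key=cv2.contourArea)
    zz=np.nanmedian(z[m]); 
    Q=np.array([onplane(c,*(p[0]),zz)[:2] for p in big],np.float32)
    r=cv2.minAreaRect(Q); print(n,"plate z",zz,r,cv2.boxPoints(r).round(1).tolist())
    hi=reg&(z>195)&(z<300); 
    n2,l,st,ce=cv2.connectedComponentsWithStats(hi.astype(np.uint8))
    for i in range(1,n2):
        if st[i,4]>8: print(i,st[i],ce[i],np.nanpercentile(P[l==i],[5,50,95],axis=0).round(1).tolist())
# triangulate knob top/ball rough
def tri(uv1,uv2):
    a,d=ray(load("top0"),*uv1);b,e=ray(load("side0"),*uv2)
    A=np.stack([d,-e],1);t=np.linalg.lstsq(A,b-a,rcond=None)[0]; p=a+t[0]*d;q=b+t[1]*e
    print(((p+q)/2).round(1),np.linalg.norm(p-q).round(1))
f=540/140
tri((150+136/4,100+272/4),(110+337/f,175+108/f))
tri((150+38/4,100+372/4),(110+387/f,175+293/f))
tri((150+100/4,100+55/4),(110+108/f,175+52/f))
```

```text
top plate z 34.69130717028594 ((572.4136352539062, 97.46989440917969), (210.05104064941406, 209.17576599121094), 9.228287696838379) [[452.0, 183.89999389648438], [485.5, -22.600000381469727], [692.9000244140625, 11.100000381469727], [659.2999877929688, 217.5]]
1 [168 107  21  25 326] [178.21472393 118.89570552] [[627.6, 95.1, 203.2], [634.9, 105.3, 269.0], [651.2, 119.2, 276.4]]
2 [177 161  14  14 143] [183.69230769 167.84615385] [[522.0, 80.2, 211.9], [531.6, 90.4, 250.5], [543.9, 101.7, 253.0]]
3 [154 189  13   8  67] [158.79104478 192.70149254] [[475.6, 139.6, 196.8], [483.2, 151.2, 206.7], [488.6, 160.6, 212.4]]
side plate z 35.9642673650219 ((569.6257934570312, 102.28227233886719), (210.2742919921875, 213.90333557128906), 9.239335060119629) [[448.70001220703125, 191.0], [483.0, -20.200000762939453], [690.5999755859375, 13.600000381469727], [656.2000122070312, 224.6999969482422]]
1 [130 184  23  43 682] [141.05131965 204.71554252] [[625.9, 104.8, 199.8], [633.0, 120.2, 244.1], [648.6, 125.2, 276.3]]
2 [190 199  15  30 284] [197.39788732 211.25352113] [[520.1, 86.3, 200.1], [529.0, 98.1, 243.0], [540.1, 105.5, 253.1]]
3 [205 246  11  10  85] [209.92941176 250.45882353] [[473.1, 152.0, 200.8], [479.1, 160.4, 207.3], [487.2, 164.4, 212.0]]
[531.7  89.5 249.1] 0.5
[483.2 151.3 197.9] 0.2
[641.2 109.3 272.4] 0.9
```

```bash
cat >> h.py <<'E'
def down(zdir_deg):
    "tool y down, tool z horizontal at given world azimuth; x = y cross z"
    a=np.radians(zdir_deg); z=np.array([np.cos(a),np.sin(a),0]); y=np.array([0,0,-1.]); x=np.cross(y,z)
    return R2q(np.stack([x,y,z],1))
E
python3 - <<'E'
from h import *
c=load("wrist0"); print(np.array(c["mount"]).round(2)); print(q2R(bot.read_state()["tool_rot"]).round(3))
W=np.array([461.2,-184.4]); th=24.4
for s in (0,180):
    g=W-40*np.array([np.cos(np.radians(th)),np.sin(np.radians(th))])
    for p,az in (((*g,120),th+s),((*g,22),th+s),((545,9,90),99.2+s),((532,90,290),99.2+s),((532,90,290),9.2+s),((480,151,180),99.2+s),((480,151,180),9.2+s)):
        q=bot.ik(list(map(float,p)),down(az)); print(s,np.round(p),az,None if q is None else np.round(q,2))
t=load("top0"); print(onplane(t,290,258,20),onplane(t,278,258,20))
E
```

```text
[[   1.      0.      0.     -0.35]
 [   0.     -0.26    0.96 -123.17]
 [   0.     -0.96   -0.26   65.22]
 [   0.      0.      0.      1.  ]]
[[ 0.354 -0.     0.935]
 [-0.935  0.001  0.354]
 [-0.001 -1.     0.   ]]
0 [ 425. -201.  120.] 24.4 [-0.52  0.28  1.88 -0.    0.98  0.63]
0 [ 425. -201.   22.] 24.4 [-0.52  0.46  1.92 -0.    0.76  0.63]
0 [545   9  90] 99.2 [-0.05  0.48  1.68 -0.    0.98 -0.21]
0 [532  90 290] 99.2 [ 0.1   0.25  1.49 -0.    1.4  -0.06]
0 [532  90 290] 9.2 [ 0.1   0.25  1.49 -0.    1.4   1.51]
0 [480 151 180] 99.2 [ 0.23  0.27  1.73 -0.    1.14  0.07]
0 [480 151 180] 9.2 [ 0.23  0.27  1.73 -0.    1.14  1.64]
180 [ 425. -201.  120.] 204.4 [-0.52  0.28  1.88 -0.    0.98 -2.52]
180 [ 425. -201.   22.] 204.4 [-0.52  0.46  1.92 -0.    0.76 -2.52]
180 [545   9  90] 279.2 None
180 [532  90 290] 279.2 None
180 [532  90 290] 189.2 [ 0.1   0.25  1.49 -0.    1.4  -1.63]
180 [480 151 180] 279.2 None
180 [480 151 180] 189.2 [ 0.23  0.27  1.73 -0.    1.14 -1.5 ]
[ 340.84002616 -162.08810668   20.        ] [ 339.9872118  -129.88343505   20.        ]
```

Run:
```python
from h import *
W=np.array([461.2,-184.4]); th=24.4; u=np.array([np.cos(np.radians(th)),np.sin(np.radians(th))])
g=W+45*u
bot.move_gripper(58,60)
bot.move_to([float(g[0]),float(g[1]),130.],down(th))
c=shot("wrist","w1"); s=bot.read_state(); print(s["clock"],s["ee_pos"],s["grip_width"])
m=(c["image"].min(2)>150).astype(np.uint8)
for k in cv2.findContours(m,0,2)[0]:
    if cv2.contourArea(k)<200: continue
    P=np.array([onplane(c,*(p[0]),20.5)[:2] for p in k],np.float32)
    print(cv2.boundingRect(k),cv2.minAreaRect(P))
t=shot("top","t1")
```

```text
2.3417 [ 502.04596851 -166.70143264  130.23959635] 58.135971026815916
(470, 262, 42, 46) ((513.5896606445312, -416.53363037109375), (48.46875, 31.666229248046875), 14.952889442443848)
(233, 173, 36, 128) ((460.67626953125, -183.98434448242188), (127.71459197998047, 31.221757888793945), 24.32403564453125)
(306, 81, 85, 90) ((582.982177734375, -215.1167449951172), (31.330211639404297, 78.20083618164062), 78.70457458496094)
(0, 0, 91, 143) ((530.0267944335938, 25.857744216918945), (108.2867431640625, 62.89744567871094), 9.271084785461426)
```

View pics/w1.png

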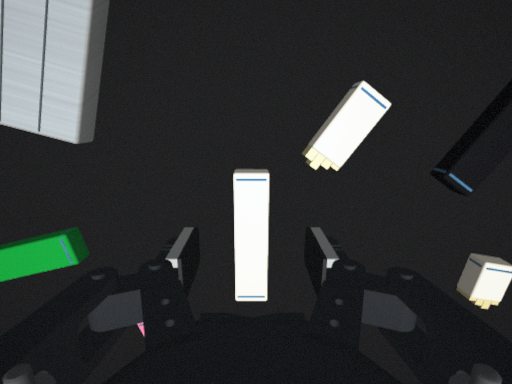

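The wrist view agrees with the top view: weight centre (460.7,-184.0) at 24.3°, blue bands at rows 180 and 297, midway between the fingers. Next is the grasp.

Run:
```python
from h import *
W=np.array([460.8,-184.1]); th=24.35; u=np.array([np.cos(np.radians(th)),np.sin(np.radians(th))])
g=W+44*u
q=down(th)
bot.servo_line([float(g[0]),float(g[1]),60.],q,speed=150)
print(bot.servo_line([float(g[0]),float(g[1]),22.],q,speed=60,until_force=6))
print(bot.read_state()["ee_pos"])
print(bot.move_gripper(28,60)); s=bot.read_state(); print(s["ee_pos"],s["grip_width"],s["ft_force"])
bot.servo_line([float(g[0]),float(g[1]),130.],q,speed=120)
c=shot("wrist","w2"); s=bot.read_state(); print(s["clock"],s["ee_pos"],s["grip_width"],s["ft_force"])
shot("side","s2")
P=cloud(c); m=(c["image"].min(2)>150)&(P[...,2]>80)
m[:, :180]=0;m[:,330:]=0
cc=max(cv2.findContours(m.astype(np.uint8),0,2)[0],key=cv2.contourArea); print(cv2.boundingRect(cc))
mm=np.zeros_like(m,np.uint8); cv2.drawContours(mm,[cc],-1,1,-1); pts=P[(mm>0)&np.isfinite(P[...,2])]
rel=(pts-np.array(s["ee_pos"]))@q2R(s["tool_rot"]); print(np.percentile(rel,[2,50,98],axis=0).round(1)); print(np.polyfit(rel[:,2],rel[:,1],1))
```

```text
False
[ 501.01088972 -166.00833344   22.11948216]
False
[ 501.24612565 -166.10819185   22.62506367] 30.444235099056343 [0.4010333  1.09945522 5.57845795]
5.25 [ 500.51777903 -165.80421083  129.12183244] 30.761597491011457 [ 0.46239036  0.74862841 -1.74282203]
(220, 214, 64, 103)
[[-15.1   1.2 -36.4]
 [ -0.2   2.4  -6.5]
 [ 14.4   3.7  19. ]]
[-2.51971685e-04  2.39385190e+00]
```

View pics/w2.png

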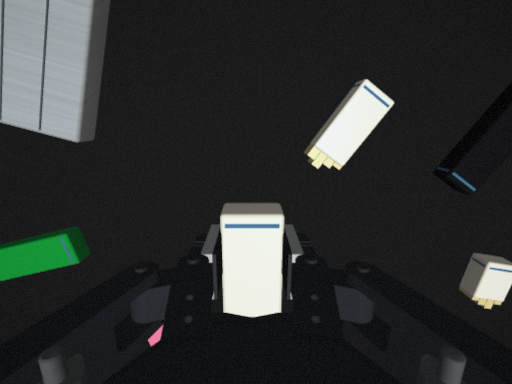

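View pics/s2.png

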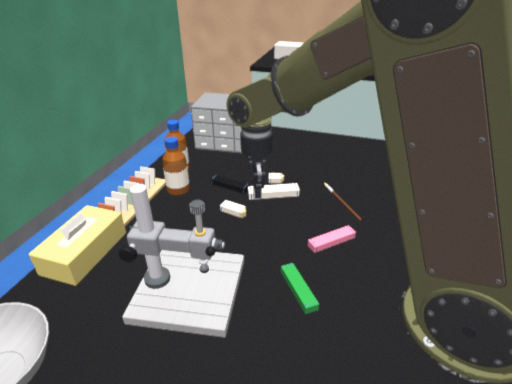

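The weight is held level, with its outer end at tool z +21 as intended. Next I bring it in under the rod from the open -y side, with the wrist camera facing outward.

Run:
```python
from h import *
rod=np.array([531.7,91.]); az=-52.; u=np.array([np.cos(np.radians(az)),np.sin(np.radians(az))]); q=down(az)
g=rod+94*u; pre=rod+180*u
L=lambda p,z:[float(p[0]),float(p[1]),float(z)]
for p in (L(pre,140),L(pre,66),L(g,66),L(g,55)): print(np.round(bot.ik(p,q),2))
bot.move_to(L(pre,140),q)
bot.servo_line(L(pre,66.5),q,speed=130)
s=bot.read_state(); print(s["clock"],s["ee_pos"],s["ft_force"],s["grip_width"])
c=shot("side","s3"); shot("top","t3")
```

```text
[-0.14  0.61  1.34 -0.    1.19  2.34]
[-0.14  0.7   1.38 -0.    1.06  2.34]
[-0.03  0.6   1.56 -0.    0.99  2.44]
[-0.03  0.61  1.56 -0.    0.97  2.44]
7.425 [642.96318462 -50.99916345  67.36032017] [-0.03563746  0.7052326  -1.31624419] 30.902572420889182
```

View pics/s3.png

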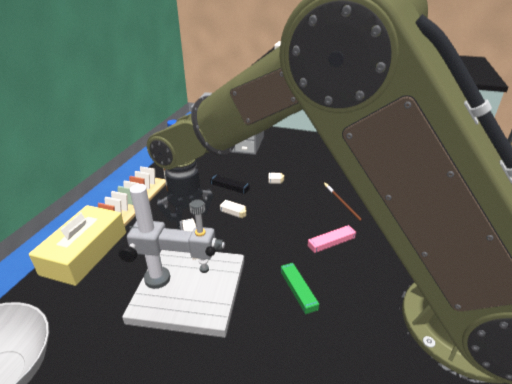

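View pics/t3.png

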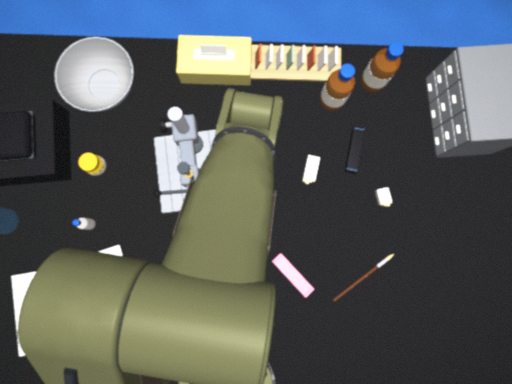

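```bash
python3 - <<'E'
from h import *
rod=np.array([531.7,91.]); az=-52.; u=np.array([np.cos(np.radians(az)),np.sin(np.radians(az))]); q=down(az)
g=rod+94*u; 
L=lambda p,z:[float(p[0]),float(p[1]),float(z)]
print(bot.servo_line(L(g,66.5),q,speed=60,until_force=6))
s=bot.read_state(); print(s["clock"],s["ee_pos"],s["ft_force"])
shot("side","s4"); shot("top","t4"); shot("wrist","w4")
E
python3 -c "
import cv2;i=cv2.imread('pics/s4.png');cv2.imwrite('pics/s4c.png',cv2.resize(i[130:330,90:270],None,fx=3,fy=3))"
```

```text
False
9.1083 [589.72191781  16.69562335  66.50194164] [ 0.48974376 -0.19412535 -1.29497639]
```

View pics/s4c.png

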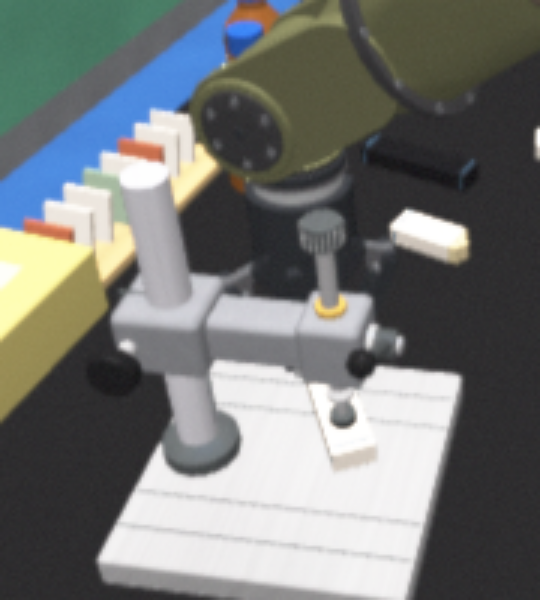

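The side crop shows the weight's inner end under the foot at (343,415), with the gripper clear of the nose. I lower it by feel.

```bash
python3 - <<'E'
from h import *
rod=np.array([531.7,91.]); az=-52.; u=np.array([np.cos(np.radians(az)),np.sin(np.radians(az))]); q=down(az)
g=rod+94*u; 
L=lambda p,z:[float(p[0]),float(p[1]),float(z)]
print(bot.servo_line(L(g,52),q,speed=12,until_force=3))
s=bot.read_state(); print(s["clock"],s["ee_pos"],s["ft_force"])
bot.dwell(0.2); print(bot.read_state()["ft_force"])
bot.move_gripper(46,60); s=bot.read_state(); print(s["clock"],s["ee_pos"],s["ft_force"],s["grip_width"])
c=shot("wrist","w5"); shot("side","s5")
P=cloud(c); m=(c["image"].min(2)>150)&(P[...,2]>45)&(P[...,2]<70); m[:,:200]=0;m[:,310:]=0
print(np.nanmedian(P[m],axis=0))
E
python3 -c "
import cv2;i=cv2.imread('pics/s5.png');cv2.imwrite('pics/s5c.png',cv2.resize(i[130:330,90:270],None,fx=3,fy=3))"
```

```text
True
10.0667 [589.52231794  16.94277377  56.7346018 ] [-1.74353113  0.50002494  4.61342607]
[-1.04628305 -0.00798569  5.19401654]
10.5667 [589.01995626  16.92108955  55.94031497] [-0.41895249  0.01700198  0.2833839 ] 46.1403469307097
[584.79812416  20.91862112  54.2705032 ]
```

View pics/s5c.png

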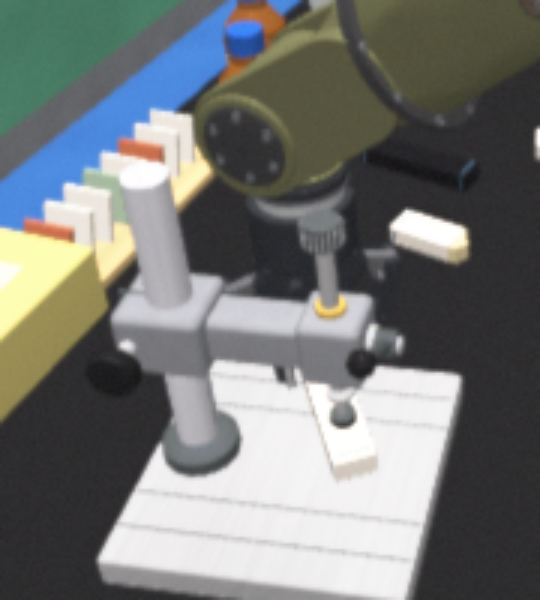

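View pics/w5.png

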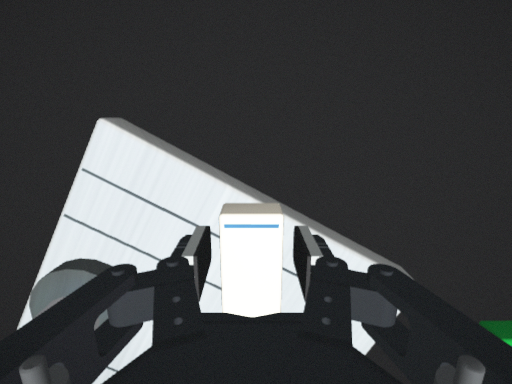

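Run:
```python
from h import *
rod=np.array([531.7,91.]); az=-52.; u=np.array([np.cos(np.radians(az)),np.sin(np.radians(az))]); q=down(az)
L=lambda p,z:[float(p[0]),float(p[1]),float(z)]
s=bot.read_state(); z=s["ee_pos"][2]
bot.servo_line(L(rod+96*u,z+3),q,speed=50)
bot.servo_line(L(rod+155*u,z+5),q,speed=120)
bot.servo_line(L(rod+165*u,230),q,speed=250)
c=shot("wrist","w6"); shot("side","s6"); s=bot.read_state(); print(s["clock"],s["ee_pos"])
m=(c["image"].min(2)>200).astype(np.uint8)
P=cloud(c); m=m*((P[...,2]>47)&(P[...,2]<62))
for k in cv2.findContours(m,0,2)[0]:
    if cv2.contourArea(k)<200: continue
    Q=np.array([onplane(c,*(p[0]),54.5)[:2] for p in k],np.float32)
    print(cv2.boundingRect(k),cv2.minAreaRect(Q))
```

```text
12.4833 [632.67535977 -38.76704031 227.91840703]
(238, 221, 27, 94) ((561.7125854492188, 50.63823699951172), (31.3292293548584, 127.42760467529297), 38.112815856933594)
```

View pics/w6.png

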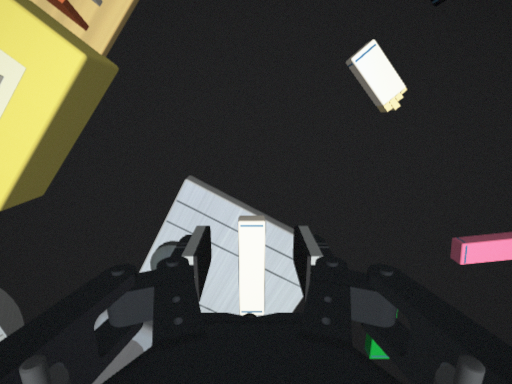

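View pics/s6.png

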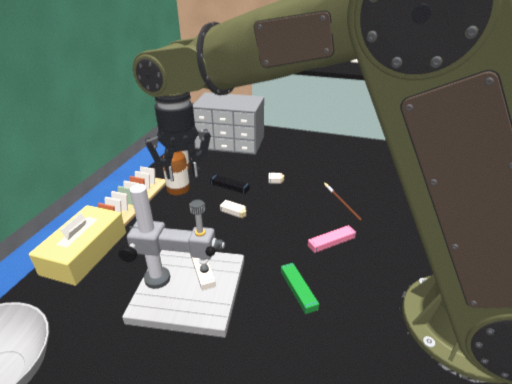

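The weight lies at centre (561.7,50.6), axis -51.9°. That puts the rod 50 mm along it and 1.3 mm off its centre line. Now I lower the stop by feel.

```bash
python3 - <<'E'
from h import *
rod=np.array([531.7,90.4]); q=down(99.2)
L=lambda p,z:[float(p[0]),float(p[1]),float(z)]
s=bot.read_state(); p=s["ee_pos"]
bot.servo_line([float(p[0]),float(p[1]),310.],speed=250)
bot.move_gripper(0,20)
bot.move_to(L(rod,300),q)
bot.dwell(0.2); f0=bot.read_state()["ft_force"]; print(f0)
bot.servo_line(L(rod,280),q,speed=60)
print(bot.servo_line(L(rod,258),q,speed=12,until_force=1.5))
s=bot.read_state(); print(s["clock"],s["ee_pos"],s["ft_force"]-f0,s["grip_width"])
shot("side","s7")
E
python3 -c "
import cv2;i=cv2.imread('pics/s7.png');cv2.imwrite('pics/s7c.png',cv2.resize(i[130:330,90:270],None,fx=3,fy=3))"
```

```text
[ 0.13846425 -0.44571224  0.20034227]
True
17.2167 [531.61829505  90.37681412 268.60242437] [0.03583915 0.92832549 0.37111216] 0.26468802503862393
```

View pics/s7c.png

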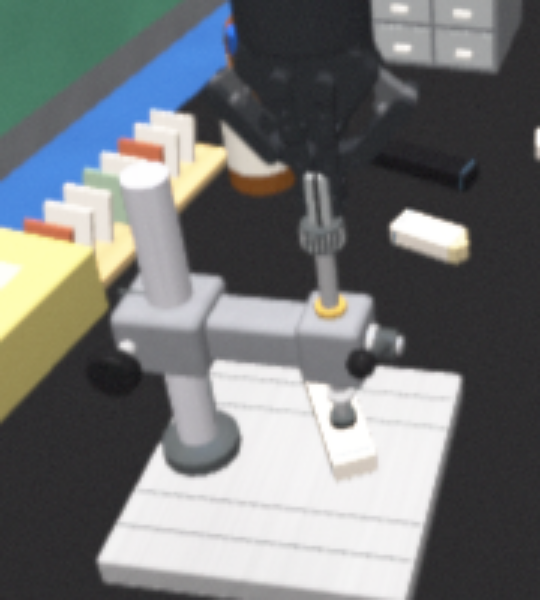

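```bash
python3 - <<'E'
from h import *
rod=np.array([531.7,90.4]); q=down(99.2)
L=lambda p,z:[float(p[0]),float(p[1]),float(z)]
f0=np.array([0.14,-0.45,0.2])
for z in (266,262,258,254,251.5):
    h=bot.servo_line(L(rod,z),q,speed=10,until_force=5)
    s=bot.read_state(); print(h,round(s["clock"],2),s["ee_pos"].round(2),(s["ft_force"]-f0).round(2))
shot("side","s8")
E
python3 -c "
import cv2;i=cv2.imread('pics/s8.png');cv2.imwrite('pics/s8c.png',cv2.resize(i[130:330,90:270],None,fx=3,fy=3))"
```

```text
False 17.68 [531.64  90.36 265.73] [ 0.15  0.45 -0.42]
False 18.23 [531.66  90.38 261.79] [0.45 0.76 0.24]
False 18.77 [531.68  90.4  257.83] [ 0.23  0.55 -1.5 ]
False 19.32 [531.66  90.38 253.8 ] [-0.72  0.75 -0.17]
False 19.73 [531.67  90.39 251.33] [-0.91  0.54  0.06]
```

View pics/s8c.png

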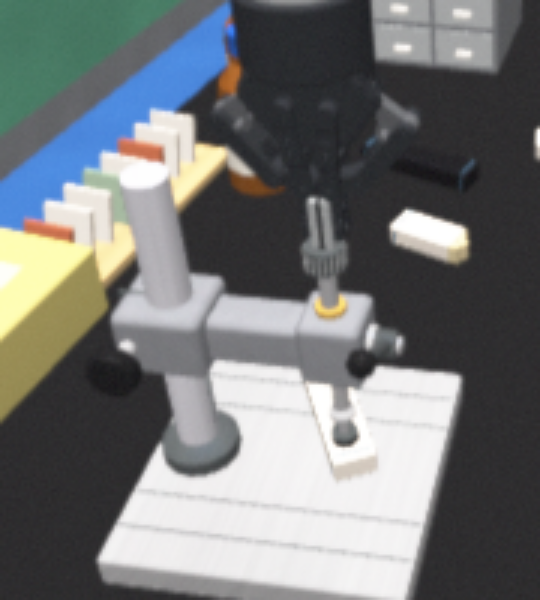

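```bash
python3 - <<'E'
from h import *
F=[]
for i in range(12):
    F.append(bot.read_state()["ft_force"]); bot.dwell(0.02)
F=np.array(F); print(F.mean(0).round(2),F.std(0).round(2))
s=load("side0")
def zof(c,u,v,xy):
    e,d=ray(c,u,v); t=np.dot(xy-e[:2],d[:2])/np.dot(d[:2],d[:2]); p=e+t*d; return p.round(1)
c=load("s8")
xy=np.array([531.7,90.4])
for n,r in (("knobtop",245),("foot mid",434),("foot low",444)): print(n,zof(c,90+345/3 if r>400 else 90+324/3,130+r/3,xy))
print([tuple(np.round(proj(c,[531.7,90.4,z]),1)) for z in (54.5,232,60,70)])
E
python3 -c "
import cv2;i=cv2.imread('pics/s8.png');cv2.imwrite('pics/s8d.png',cv2.resize(i[240:295,170:240],None,fx=8,fy=8,interpolation=cv2.INTER_CUBIC))"
```

```text
[ 0.19 -0.1  -0.08] [0.32 0.39 0.54]
knobtop [532.1  90.6 229.9]
foot mid [532.3  90.7  62.8]
foot low [532.9  91.1  52.9]
[(np.float64(205.6), np.float64(277.4)), (np.float64(198.1), np.float64(210.7)), (np.float64(205.4), np.float64(275.6)), (np.float64(205.0), np.float64(272.2))]
```

View pics/s8d.png

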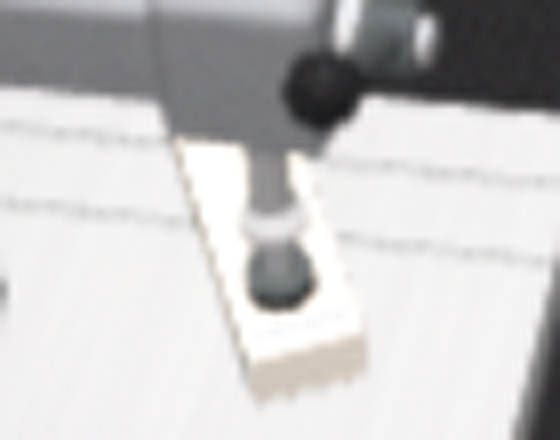

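Foot face is estimated at z about 61, about 6 mm over the weight. At rest the force noise is about 0.5 N. I continue slowly in short steps.

Run:
```python
from h import *
rod=np.array([531.7,90.4]); q=down(99.2)
L=lambda p,z:[float(p[0]),float(p[1]),float(z)]
def avg(n=8):
    F=[]
    for i in range(n): F.append(bot.read_state()["ft_force"]); bot.dwell(0.015)
    return np.mean(F,0)
z=251.5
while z>238:
    z-=1.0
    h=bot.servo_line(L(rod,z),q,speed=5,until_force=4.5)
    s=bot.read_state(); f=avg(); print(h,round(s["clock"],2),s["ee_pos"][2].round(2),s["ft_force"][2].round(2),f.round(2))
    if h or f[2]>2.0: break
```

```text
False 20.32 250.57 2.08 [-0.35 -0.09  1.6 ]
False 20.81 249.47 0.1 [0.39 0.22 1.26]
False 21.29 248.44 0.93 [0.67 0.4  0.88]
False 21.77 247.46 1.57 [0.64 0.15 1.03]
False 22.26 246.44 0.36 [0.88 0.24 1.35]
False 22.74 245.43 1.32 [1.02 0.02 1.26]
False 23.23 244.57 3.72 [-0.31 -0.21  3.53]
```

```bash
python3 - <<'E'
from h import *
rod=np.array([531.7,90.4]); q=down(99.2)
L=lambda p,z:[float(p[0]),float(p[1]),float(z)]
def avg(n=10):
    F=[]
    for i in range(n): F.append(bot.read_state()["ft_force"]); bot.dwell(0.015)
    return np.mean(F,0)
z=244.5
for i in range(8):
    z-=0.15
    h=bot.servo_line(L(rod,z),q,speed=5,until_force=4)
    f=avg(); s=bot.read_state(); print(h,round(s["clock"],2),s["ee_pos"][2].round(2),f.round(2))
    if h or f[2]>5.6: break
shot("side","s9")
E
python3 -c "
import cv2;i=cv2.imread('pics/s9.png');cv2.imwrite('pics/s9d.png',cv2.resize(i[240:295,170:240],None,fx=8,fy=8,interpolation=cv2.INTER_CUBIC))"
```

```text
False 23.77 244.54 [-1.01  0.06  4.87]
False 24.19 244.51 [-1.05 -0.08  6.08]
```

View pics/s9d.png

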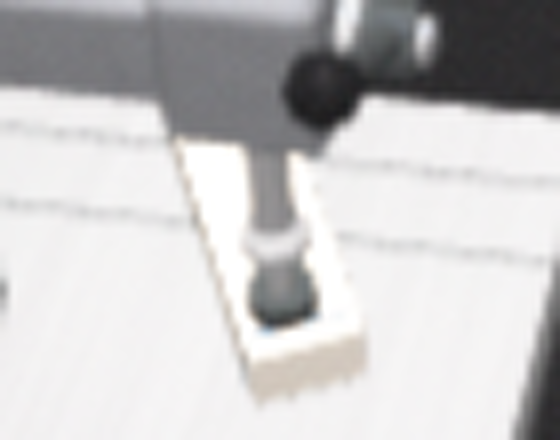

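```bash
python3 - <<'E'
from h import *
rod=np.array([531.7,90.4]); q=down(99.2)
L=lambda p,z:[float(p[0]),float(p[1]),float(z)]
def avg(n=10):
    F=[]
    for i in range(n): F.append(bot.read_state()["ft_force"]); bot.dwell(0.015)
    return np.mean(F,0)
z=244.2
for i in range(3):
    z-=0.1
    h=bot.servo_line(L(rod,z),q,speed=5,until_force=4)
    f=avg(); s=bot.read_state(); print(h,round(s["clock"],2),s["ee_pos"][2].round(2),f.round(2))
    if h or f[2]>6.8: break
bot.dwell(0.3)
bot.servo_line(L(rod,250),q,speed=20); print(avg().round(2))
bot.servo_line(L(rod,285),q,speed=150)
bot.move_to([*map(float,(rod+np.array([[.987,-.16],[.16,.987]])@np.array([-40,110])))]+[285.],q)
shot("side","s10"); s=bot.read_state(); print(s["clock"],s["ee_pos"]); shot("wrist","w10"); shot("top","t10")
for t in ("s9","s10"):
    c=load(t);
E
python3 -c "
import cv2;i=cv2.imread('pics/s10.png');cv2.imwrite('pics/s10d.png',cv2.resize(i[190:295,150:250],None,fx=5,fy=5,interpolation=cv2.INTER_CUBIC))"
```

```text
False 24.66 244.46 [-0.95 -0.14  6.39]
False 25.07 244.43 [-1.44 -0.38  7.11]
[-0.08  0.29  0.07]
26.9667 [474.66111595 192.33367944 284.4174857 ]
```

View pics/s10d.png

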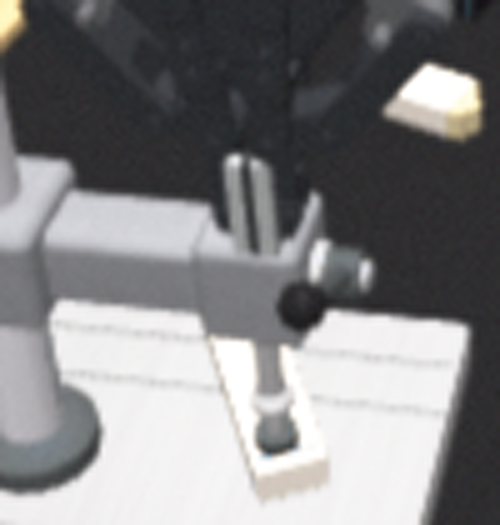

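View pics/w10.png

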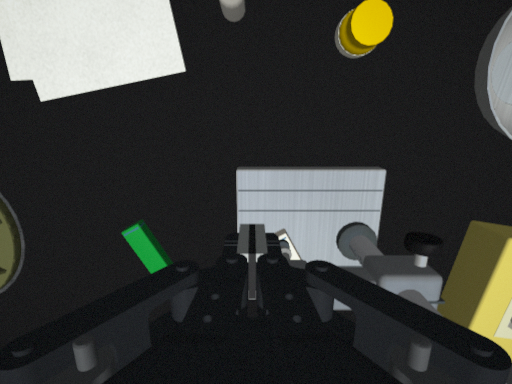

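The foot still rests on the porcelain. Next I press the ball along its arc with the closed fingertips, offset slightly outward.

```bash
python3 - <<'E'
from h import *
rod=np.array([531.7,90.4]); q=down(99.2); Rz=np.array([[.987,-.16],[.16,.987]])
piv=154.
def pos(adeg,dz=0):
    a=np.radians(adeg); xy=rod+Rz@np.array([-39.5,85*np.cos(a)+5]); return [float(xy[0]),float(xy[1]),float(piv+85*np.sin(a)+28+dz)]
def rep(h):
    s=bot.read_state(); print(h,round(s["clock"],2),s["ee_pos"].round(1),s["ft_force"].round(1))
bot.servo_line(pos(35,20),q,speed=120)
h=bot.servo_line(pos(35,-12),q,speed=25,until_force=2.5); rep(h)
for a in (22,10,-2,-13):
    h=bot.servo_line(pos(a),q,speed=50,until_force=15); rep(h)
    if h: break
shot("side","s11"); shot("top","t11")
E
python3 -c "
import cv2;i=cv2.imread('pics/s11.png');cv2.imwrite('pics/s11d.png',cv2.resize(i[150:310,120:270],None,fx=3.7,fy=3.7,interpolation=cv2.INTER_CUBIC))"
```

```text
True 28.49 [480.6 158.  228.2] [0.1 0.7 1. ]
False 28.98 [479.1 166.8 213.4] [-0.3  0.  -0.3]
False 29.49 [478.3 171.5 196.4] [ 0.2 -0.2 -0. ]
False 30.0 [478.2 172.7 178.7] [-0.2  0.5  1. ]
False 30.48 [478.5 170.6 162.5] [0.5 0.1 0.1]
```

View pics/s11d.png

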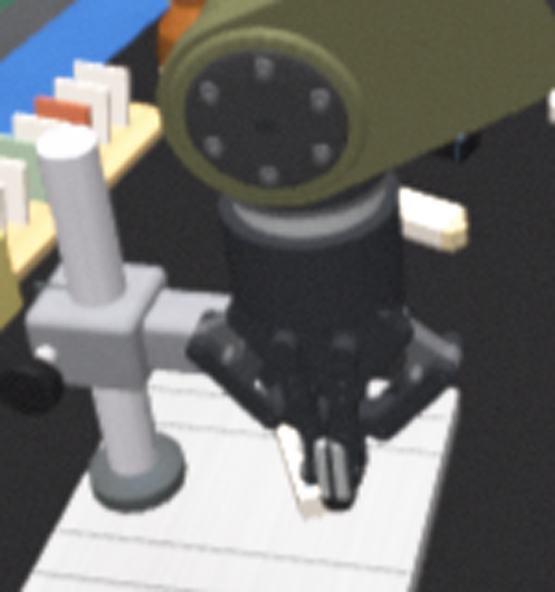

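The black ball is under the tips at (340,497), moving with them. I continue slowly to the end stop.

Run:
```python
from h import *
rod=np.array([531.7,90.4]); q=down(99.2); Rz=np.array([[.987,-.16],[.16,.987]])
piv=154.
def pos(adeg,dz=0):
    a=np.radians(adeg); xy=rod+Rz@np.array([-39.5,85*np.cos(a)+5]); return [float(xy[0]),float(xy[1]),float(piv+85*np.sin(a)+28+dz)]
def rep(h):
    s=bot.read_state(); print(h,round(s["clock"],2),s["ee_pos"].round(1),s["ft_force"].round(1))
for a,dz,sp in ((-20,0,30),(-25,0,20),(-28,0,15),(-28,-3,10),(-28,-6,10)):
    h=bot.servo_line(pos(a,dz),q,speed=sp,until_force=15); rep(h)
    if h: break
bot.dwell(0.3); rep(h)
```

```text
False 31.07 [479.  167.7 152.7] [-0.1 -0.6  0.4]
False 31.59 [479.5 164.9 145.9] [ 0.8 -0.6 -0. ]
False 32.04 [479.9 163.  142. ] [-0.2  0.8 -0.2]
True 32.31 [480.3 163.1 141.5] [-5.3 -0.3  9.3]
True 32.61 [480.2 163.1 141.5] [-4.  -0.7  9.9]
```

Run:
```python
from h import *
rod=np.array([531.7,90.4]); q=down(99.2); Rz=np.array([[.987,-.16],[.16,.987]])
s=bot.read_state(); p=s["ee_pos"]
bot.servo_line([float(p[0]),float(p[1]),160.],q,speed=60)
bot.servo_line([float(p[0]),float(p[1]),300.],q,speed=200)
bot.move_to([380.,-200.,320.],down(0))
s=bot.read_state(); print(s["clock"],s["ee_pos"],s["ft_force"])
shot("side","s12"); shot("top","t12")
a=load("s12");b=load("t12")
cv2.imwrite("pics/s12d.png",cv2.resize(a["image"][185:315,120:260],None,fx=4,fy=4,interpolation=cv2.INTER_CUBIC))
cv2.imwrite("pics/t12d.png",cv2.resize(b["image"][100:220,150:245],None,fx=4,fy=4,interpolation=cv2.INTER_CUBIC))
```

```text
35.3333 [ 380.35261034 -199.48741444  319.78679107] [-0.12063317 -0.47189645  0.15525245]
```

View pics/s12d.png

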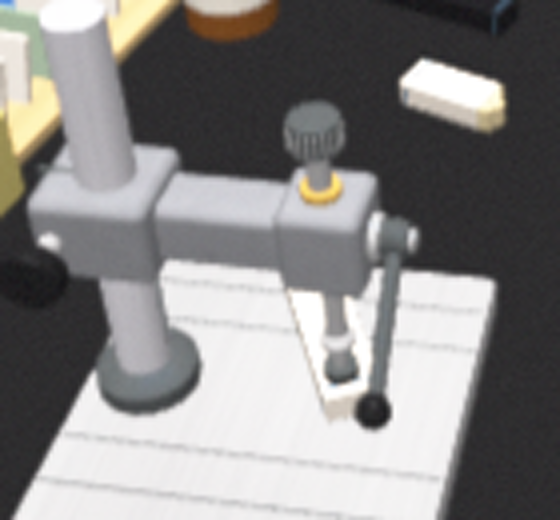

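View pics/t12.png

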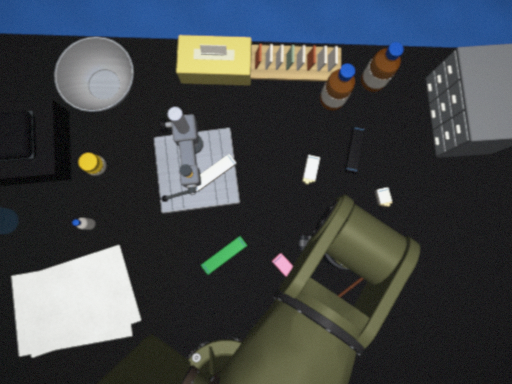

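Run:
```python
from h import *
t=load("t12");s=load("s12")
a,d=ray(s,213.3,287.8); 
rod=np.array([531.7,90.4]); ex=np.array([.987,.16]); ey=np.array([-.16,.987])
# ball on plane stand x=-40
k=(-40-np.dot(a[:2]-rod,ex))/np.dot(d[:2],ex); p=a+k*d; print("ball",p.round(1),"y",np.dot(p[:2]-rod,ey).round(1),"ang",np.degrees(np.arctan2(p[2]-154,np.dot(p[:2]-rod,ey))).round(1))
P=cloud(t); print("ball depth z, top view near", np.nanmax(P[193:206,158:172,2]))
P2=cloud(s); print("ball z side", P2[287,213])
m=(t["image"].min(2)>195)&(P[...,2]>46)&(P[...,2]<64); m[:150]=0;m[215:]=0;m[:,:190]=0;m[:,240:]=0
kk=max(cv2.findContours(m.astype(np.uint8),0,2)[0],key=cv2.contourArea)
Q=np.array([onplane(t,*(q[0]),54.5)[:2] for q in kk],np.float32); print(cv2.minAreaRect(Q)); print(np.nanmedian(P[m],axis=0))
```

```text
ball [479.9 159.7 113.6] y 76.7 ang -27.8
ball depth z, top view near 129.94793007340286
ball z side [477.44478166 165.39685422 122.68874021]
((564.0079345703125, 48.831233978271484), (30.928592681884766, 124.6973876953125), 38.06669998168945)
[568.65944429  42.07723506  55.37049889]
```

Run:
```python
from h import *
bot.finish_job(); print("handed in",bot.read_state()["clock"])
```

```text
the job is handed in; nothing more can be done
the job is handed in; nothing more can be done
```

I finished the job and handed it in at about 35 s of the 61 s allowed; the robot gave no verdict. The sound weight lies under the stop, the rod was lowered by feel, and the clamp lever was pushed to its end stop.

**Weight:** I gripped it near one end and set it down by feel, 52 degrees clockwise from the world x axis, because the wrist camera would otherwise have met the nose. The wrist camera then put the rod 50 mm along the weight (limit 60 mm) and 1 mm off its centre line. The final top view gave a centre within about 3 mm of that and a flat top face.

**Stop:** The force steps put contact at tool height 244.6 mm. The last hold was 7.1 N on the tool, so with the stated 2–4 N drag the foot pressed on the weight with roughly 3 N, and 7 N at the very most.

**Clamp:** The lever stopped hard. The final side view put the ball at −27.8 degrees, about 1.10 rad.

**Not checked:**
- I could not measure the foot's force on the weight after letting go of the knob. I rely on the rod staying put and the picture showing the foot on the porcelain.
- While the rod slid freely the force reading stayed near 0–1.5 N, below the stated 2–4 N drag. The force on the weight is therefore an estimate.
- I did not re-measure the other bench items; they looked in place in the last top view, where the arm hid the brush and part of the pink bar.

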